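# Fetch the tall optics case from the middle of its stack

### The arm

A 6-joint arm with a two-finger parallel gripper is mounted at the origin on the work surface. World frame = base frame: x ahead of the robot, y to its left, z up, the work surface at z = 0. Lengths are in m, angles in rad, forces in N, time in s.
With the tool pointing down it reaches from about 0.275 to 0.825 m from the base axis. Payload 4.9 kg.
Tool frame: the origin (TCP) lies midway between the tips of the shut fingers; the grasp point (between the pads) lies 19 mm behind it (bot.grip_depth is the distance from the TCP to the grasp point, in m); z points along the fingers, y is the line along which they close (so a half turn about z gives the same grasp; the last joint's range is limited). The gripper opens to 85 mm and grips with 20 to 120 N. Pads are 22 mm wide; open, the fingers measure 114 mm over their backs; the gripper's body (76 mm by 85 mm) begins 54 mm behind the grasp point. The pads swing forward as they close: fully open they stand 13 mm farther back than shut.
Start: joints at [-1.413, 0.326, -0.193, 1.052, 0, 1.437], TCP at [0.158, -0.527, 0.231] pointing down, gripper open.
Joint ranges: [-2.65, 2.65], [-0.97, 1.79], [-1.3, 1.35], [-1.93, 2.1], [-1.47, 1.37], [-3.14, 3.14]. Speed limits (rad/s): [2.57, 2.57, 3.14, 3.14, 3.14, 3.14].

### API

Orientations are given as a unit quaternion [w, x, y, z].
In Python, from cell import bot gives the robot as it stands. Calls block until the motion is done:
- bot.move_pose(position, orientation): joint-space move of the TCP to a pose.
- bot.move_linear(position, speed=0.15, rotation=None, until_force=None): straight line of the TCP; rotation=None keeps the orientation; speed is the mean speed in m/s. With until_force (N) it stops when the force on the tool has changed by that much, and returns True; else False.
- bot.goto_joints(angles): joint-space move.
- bot.set_gripper(opening, grasp_force=None): opening from 0.0 (shut) to 1.0 (fully open); grasp_force is the grip in N (None keeps the last); returns when the fingers have stopped.
- bot.wait(seconds).
- bot.solve_ik(position, orientation): joint angles nearest the present ones, or None.
- bot.camera(name): name is "scene" or "top"; returns the picture (384x512x3 uint8, red, green, blue); there is no depth.
- bot.calibration(name): a dict with "mtx" (3x3 intrinsics, pixels), "extrinsics" (4x4, takes a point from world to camera coordinates). Camera axes: x right, y down, z forward; pixel columns grow to the right and rows downward; lengths in m; the calibration is good to about 2 mm. A picture is of the moment at which its call begins. calibration takes no time and is no camera call.
A pose or a line that the arm cannot do raises bot.PlanningError and nothing moves.
- bot.close_job(): hands the job in; it is judged then, once.
Trained networks look in the newest picture that a camera, given by its name, has taken for a name from the list of things; names that differ only in an ending like _2 or _b are one class to them, and where a whole thing is asked for, a point or a joint stands for the part that bears it (a point fixed in the world has none). Each returns a list of dicts, best first, with "confidence" (0 to 1); they miss things now and then, are a little off and sometimes report something else, mostly with a low value. They report only what shows in the picture. A call takes as long as a camera call. They do not tell look-alikes from the thing itself.
- bot.search_frame(camera, thing): "bbox" ([left, top, width, height] in pixels, round what is visible of it).
Readings, each from a call of its own:
- bot.read_clock(): time.
- bot.read_joint_positions(): joint angles.
- bot.read_joint_vel(): joint speeds.
- bot.read_joint_efforts(): joint torques, N m.
- bot.read_position(): TCP position.
- bot.read_tool_rot(): TCP orientation.
- bot.read_ft_force(): force on the tool from outside, world axes, zero at the start.
- bot.read_moment(): the same for the moment, N m.
- bot.read_gripper_width(): opening from 0.0 (shut) to 1.0 (fully open).
- bot.read_finger_force(): force on a finger pad.
Only numpy, scipy, OpenCV 4.12 (cv2) and the standard library are available. Lean on these libraries where they do the work, as an engineer would, in place of code of your own. Each camera call takes 0.05 s, during which the arm holds its last target. There are 200 camera calls.

### The job

On the optical bench one stack of lens cases has a tall case between two thin ones. Lift the thin case off the top and set it aside on the rubber pad of the staging plate, then lay the tall case flat inside the plate's lipped bay, and finally put the thin case back squarely on the bottom case, which stays where it is. They hold optics: keep them upright, set everything down gently and let go.

Things in the scene. Friction and masses are not known exactly. Their poses are not given: they have to be found in the camera images.
- top_case: Thin lens case on top of the three-case stack, 30 mm high, about 0.25 kg. Aluminium, black ends and foot band, 110 mm long (own x), 60 mm wide (own y; smooth long sides to grip), flat above and below; origin at the centre of its underside, z up. At the start it stands on the tall case, roughly aligned with it.
- tall_case: Tall lens case in the middle of the stack, 46 mm high, about 0.4 kg. Aluminium, black ends and foot band, 110 mm long (own x), 60 mm wide (own y; smooth long sides to grip), flat above and below; origin at the centre of its underside, z up. At the start it stands on the bottom case, roughly aligned with it.
- bottom_case: Thin lens case at the foot of the stack, 30 mm high, about 0.6 kg, loose on the bench left or right of the plate (a similar stack of only two thin cases on the other side is not wanted). Aluminium, black ends and foot band, 110 mm long (own x), 60 mm wide (own y; smooth long sides to grip), flat above and below; origin at the centre of its underside, z up.
- plate: Fixed dark steel plate, 160 (own x) x 300 (own y, about world y) x 10 mm; origin: centre of underside, z up. Bay: centre x 0, y +85, floor z 10 mm, 140 (x) x 100 (y) inside an aluminium lip 6 wide, 8 high. Black rubber pad: centre x 0, y -75, 140 (x) x 110 (y), top at z 12 mm. The plate starts empty. Loose bystanders are under 80 mm high.
Not all that is in view belongs to the job. Leave any red look-alike of the top_case alone.

How it is judged:
By the outcome, as a careful person would: the job done as asked, in the order asked, and still so for the second after the job is handed in, with the robot touching nothing.
It also fails if it takes over 72 s, if anything falls off the work surface, if the arm or the gripper's body presses on something with over 40 N, if the wrist force passes 120 N, or if a joint passes its speed limit or range.

## Working session

There is one attempt and no reset: what is moved stays moved. The work goes in short steps, each a Python script; the robot and the scene stay as the last script left them, time stands still between calls to the robot, and variables do not carry over. Pictures are saved under pics/ and viewed, at most 10 in all, crops included, and the job is handed in when it is done.

```bash
mkdir -p pics; ls; python3 - <<'E'
from cell import bot
import cv2
for c in ("scene","top"):
    im=bot.camera(c); cv2.imwrite(f"pics/{c}0.png",cv2.resize(im[:,:,::-1],(800,600),interpolation=cv2.INTER_CUBIC)); cv2.imwrite(f"{c}0raw.png",im[:,:,::-1])
    k=bot.calibration(c); print(c,k["mtx"].round(1).tolist(),k["extrinsics"].round(3).tolist())
    for t in ("top_case","tall_case","bottom_case","plate"):
        print(t,[([round(float(v)) for v in d["bbox"]],round(float(d["confidence"]),2)) for d in bot.search_frame(c,t)])
print(bot.read_tool_rot(),bot.grip_depth,bot.read_clock())
E
```

```text
pics
scene [[497.9, 0.0, 248.7], [0.0, 497.9, 191.3], [0.0, 0.0, 1.0]] [[-0.862, 0.507, 0.015, 0.438], [0.374, 0.656, -0.656, -0.108], [-0.342, -0.56, -0.755, 1.532], [0.0, 0.0, 0.0, 1.0]]
top_case [([213, 100, 33, 29], 0.96), ([178, 119, 43, 22], 0.81), ([152, 108, 37, 33], 0.73)]
tall_case [([181, 138, 37, 19], 0.62)]
bottom_case [([184, 150, 33, 8], 0.62)]
plate [([173, 186, 102, 102], 0.9)]
top [[416.7, 0.0, 256.8], [0.0, 416.7, 194.1], [0.0, 0.0, 1.0]] [[-0.025, -1.0, -0.016, -0.028], [-0.992, 0.027, -0.121, 0.497], [0.121, 0.013, -0.993, 1.144], [0.0, 0.0, 0.0, 1.0]]
top_case [([389, 156, 40, 47], 0.78), ([340, 164, 33, 51], 0.71), ([370, 230, 44, 27], 0.57)]
tall_case [([339, 198, 11, 12], 0.64)]
bottom_case [([334, 167, 16, 37], 0.4)]
plate [([191, 131, 106, 62], 0.57)]
[-3.11301933e-05  9.89379772e-01  1.45353586e-01 -1.68676255e-05] 0.0187 0.5
```

View pics/scene0.png

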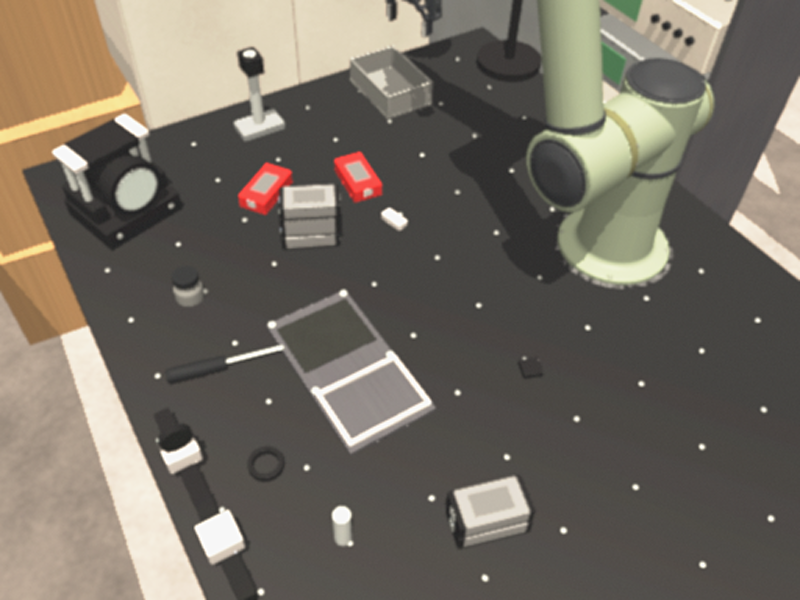

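View pics/top0.png

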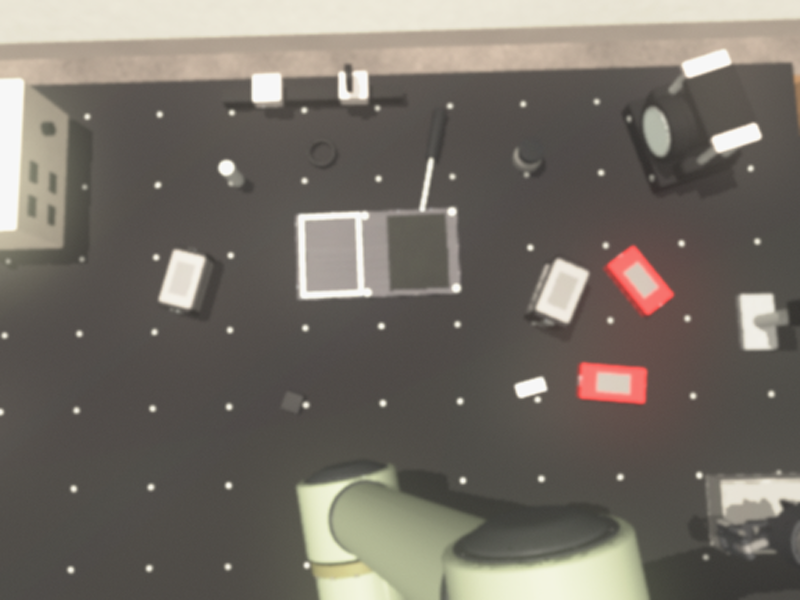

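The candidates for top_case in the scene picture (800x600 scale) are:
- the silver three-case stack at (309,200), which is also at (560,290) in the top view
- the red look-alikes at (265,188) and (357,176)
- the silver two-case stack at (490,500), which is left of the plate

I choose the stack at (309,200) because three layers are visible. Next I'll rectify and measure it, then check a close crop.

```bash
cat > h.py <<'E'
from cell import bot
import cv2, numpy as np
def P(c):
    k=bot.calibration(c); return np.array(k["mtx"])@np.array(k["extrinsics"])[:3]
def proj(c,X):
    q=np.c_[np.atleast_2d(X),np.ones(len(np.atleast_2d(X)))]@P(c).T; return q[:,:2]/q[:,2:]
def back(c,uv,z):
    p=P(c); H=np.c_[p[:,0],p[:,1],p[:,2]*z+p[:,3]]
    return cv2.perspectiveTransform(np.float64(uv).reshape(-1,1,2),np.linalg.inv(H)).reshape(-1,2)
def rect(c,im,z,cx,cy,r,s=2000):
    """metric view of plane z; px = (x-(cx-r))*s across, (y-(cy-r))*s down"""
    p=P(c); H=np.c_[p[:,0],p[:,1],p[:,2]*z+p[:,3]]
    A=np.array([[1/s,0,cx-r],[0,1/s,cy-r],[0,0,1]])
    n=int(2*r*s); return cv2.warpPerspective(im,H@A,(n,n),flags=cv2.INTER_CUBIC|cv2.WARP_INVERSE_MAP)
def box(x,y,yaw,L,W,z0,z1):
    c,s=np.cos(yaw),np.sin(yaw); b=np.array([[1,1],[-1,1],[-1,-1],[1,-1]])*[L/2,W/2]
    b=b@np.array([[c,s],[-s,c]])+[x,y]
    return np.r_[np.c_[b,[z0]*4],np.c_[b,[z1]*4]]
def draw(c,im,bx,k,off,col):
    q=((proj(c,bx)+.5-off)*k*8).astype(int)
    for f in (q[:4],q[4:]): cv2.polylines(im,[f.reshape(-1,1,2).astype(np.int32)],True,col,1,cv2.LINE_AA,3)
E
python3 - <<'E'
from h import *
im={c:cv2.imread(f"{c}0raw.png") for c in("scene","top")}
# top face centre guess
uv=np.array([[560*.64,288*.64]]); g=back("top",uv,.106)[0]; print("top guess",g)
uv=np.array([[309*.64,200*.64]]); print("scene guess",back("scene",uv,.106)[0])
pl=np.array([[297,212],[458,207],[462,293],[299,300]])*.64; q=back("top",pl,.01); print("plate top",q.round(3).tolist(),q.mean(0))
pl=np.array([[268,324],[344,291],[434,404],[350,449]])*.64; q=back("scene",pl,.01); print("plate scene",q.round(3).tolist(),q.mean(0))
out=[]
for c in im:
    r=rect(c,im[c],.106,*g,.1,1900)
    gr=cv2.cvtColor(r,cv2.COLOR_BGR2GRAY); sat=cv2.cvtColor(r,cv2.COLOR_BGR2HSV)[:,:,1]
    m=((gr>120)&(sat<90)).astype(np.uint8)
    n,l,s,cc=cv2.connectedComponentsWithStats(m); i=1+np.argmax(s[1:,4]); 
    R=cv2.minAreaRect(np.argwhere(l==i)[:,::-1].astype(np.float32)); print(c,np.array(R[0])/1900+g-.1,np.array(R[1])/1900,R[2])
    cv2.polylines(r,[cv2.boxPoints(R).astype(int)],True,(0,255,0),1); out.append(r)
cv2.imwrite("pics/rect0.png",np.hstack(out))
E
```

```text
top guess [ 0.50522177 -0.30936687]
scene guess [ 0.50599711 -0.29766869]
plate top [[0.675, 0.15], [0.676, -0.151], [0.514, -0.152], [0.509, 0.147]] [ 0.59370671 -0.00128625]
plate scene [[0.672, -0.141], [0.519, -0.143], [0.508, 0.147], [0.667, 0.151]] [0.5914075  0.00361142]
scene [ 0.50599347 -0.29904209] [0.08838767 0.09749794] 64.90374755859375
top [ 0.50431675 -0.30688216] [0.07633532 0.10179911] 64.79887390136719
```

View pics/rect0.png

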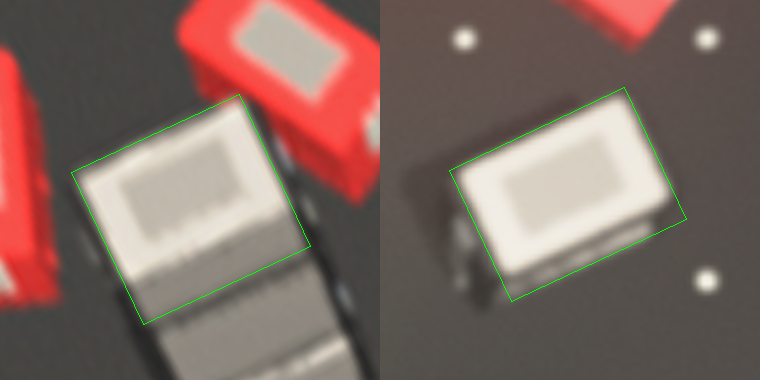

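The stack is silver with three visible layers. Its top face is at rect pixels (82,175)-(285,208) in the scene half and (75,172)-(290,195) in the top half. It measures about 93x60 mm of silver with a yaw of about -26°. The red cases are separate neighbours. I'll refine with a brighter threshold and grasp.

```bash
cat >> h.py <<'E'
def meas(c,im,z,g,thr=185,r=.1,s=1900):
    """centre, size, yaw(deg, long axis) of the bright face lying at height z near g"""
    q=rect(c,im,z,*g,r,s); m=((cv2.cvtColor(q,cv2.COLOR_BGR2GRAY)>thr)&(cv2.cvtColor(q,cv2.COLOR_BGR2HSV)[:,:,1]<70)).astype(np.uint8)
    m=cv2.morphologyEx(m,cv2.MORPH_CLOSE,np.ones((25,25)));m=cv2.morphologyEx(m,cv2.MORPH_OPEN,np.ones((35,35)))
    n,l,st,cc=cv2.connectedComponentsWithStats(m)
    if n<2: return None
    i=1+np.argmin(np.hypot(*(cc[1:]-r*s).T)); R=cv2.minAreaRect(np.argwhere(l==i)[:,::-1].astype(np.float32))
    b=cv2.boxPoints(R); e=max(b[1]-b[0],b[2]-b[1],key=np.linalg.norm)
    yaw=(np.degrees(np.arctan2(e[1],e[0]))+90)%180-90
    return (np.array(R[0])/s+g-r).round(4).tolist(),sorted((np.array(R[1])/s).round(3).tolist()),round(float(yaw),1)
def Q(deg): a=np.radians(deg)/2; return [0,float(np.cos(a)),float(np.sin(a)),0]
def snap(c,name):
    im=bot.camera(c)[:,:,::-1].copy(); cv2.imwrite(name+".png",im); return im
E
python3 - <<'E'
from h import *
g=np.array([.503,-.311])
for c in("scene","top"):
    im=cv2.imread(f"{c}0raw.png")
    for t in (160,175,190,205): print(c,t,meas(c,im,.106,g,t))
E
```

```text
scene 160 ([0.5021, -0.3074], [0.065, 0.095], -24.6)
scene 175 ([0.5019, -0.3078], [0.063, 0.094], -24.6)
scene 190 ([0.538, -0.3097], [0.023, 0.03], -90.0)
scene 205 ([0.5388, -0.3065], [0.018, 0.018], -90.0)
top 160 ([0.5041, -0.3072], [0.072, 0.098], -24.9)
top 175 ([0.5031, -0.3096], [0.066, 0.096], -24.3)
top 190 ([0.5019, -0.3119], [0.059, 0.095], -24.9)
top 205 ([0.5018, -0.3119], [0.057, 0.093], -25.1)
```

```bash
python3 - <<'E'
from h import *
o=Q(-24.8); x,y=.502,-.310
print([round(float(v),2) for v in bot.solve_ik([x,y,.074],o)], [bot.solve_ik(p,Q(0)) is not None for p in([.5925,-.074,.01],[.5925,.086,.018])])
bot.move_pose([x,y,.15],o)
bot.move_linear([x,y,.074],.06)
print(bot.read_position(),bot.read_ft_force())
bot.set_gripper(.35,40); print(bot.read_gripper_width(),bot.read_finger_force())
bot.move_linear([x,y,.085],.03); bot.move_linear([x,y,.20],.15)
print(bot.read_gripper_width(),bot.read_finger_force(),bot.read_ft_force(),bot.read_clock())
a=snap("scene","s1"); b=snap("top","t1")
f=lambda i:cv2.resize(i,(400,300),interpolation=cv2.INTER_AREA)
cv2.imwrite("pics/lift.png",np.hstack([cv2.resize(a[40:220,100:340],(400,300)),cv2.resize(b[60:270,230:510],(400,300))]))
E
```

```text
[-0.68, 0.54, -0.29, 0.74, 0.0, 2.9] [True, True]
[ 0.50229009 -0.31022536  0.0744538 ] [-0.59586588  0.88667487  0.50765248]
0.6929079847678721 44.673702120780945
0.6954710367433273 44.032893776893616 [-0.11796753  0.70228536 -2.86079405] 5.2417
```

View pics/lift.png

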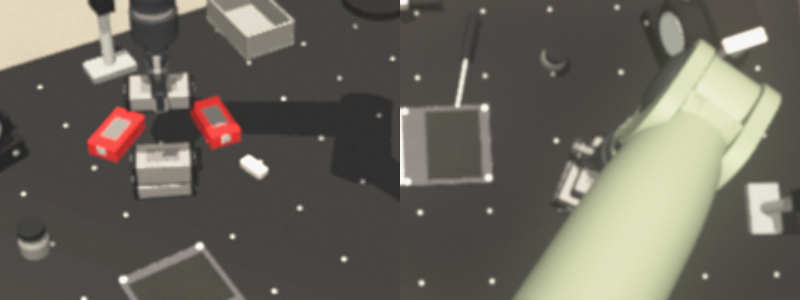

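The top case is held, with the two-case remainder standing at crop pixel (165,165). I'll place it on the pad and then look at the tall case.

```bash
python3 - <<'E'
from h import *
x,y=.5925,-.074
bot.move_pose([x,y,.10],Q(0)); bot.move_linear([x,y,.020],.12)
bot.wait(.2); print(bot.move_linear([x,y,.007],.015,until_force=4),bot.read_position(),bot.read_ft_force())
bot.set_gripper(1.0); print(bot.read_gripper_width())
bot.move_linear([x,y,.10],.15)
bot.move_pose([.45,.1,.25],Q(0))
a=snap("scene","s2"); b=snap("top","t2"); print(bot.read_clock())
for c,im in(("scene",a),("top",b)):
    for t in (150,165,180,190,200): print(c,t,"tall",meas(c,im,.076,np.array([.502,-.31]),t),"top",meas(c,im,.042,np.array([x,y]),t))
cv2.imwrite("pics/pl.png",np.vstack([np.hstack([rect(c,im,.076,.502,-.31,.07,2000),rect(c,im,.042,x,y,.07,2000)]) for c,im in(("scene",a),("top",b))]))
E
```

```text
True [ 0.59236264 -0.073948    0.01054211] [-0.86193535  1.16847344  4.06202635]
1.0021260144756758
14.1917
scene 150 tall ([0.5023, -0.3116], [0.072, 0.096], -24.9) top ([0.5914, -0.0727], [0.066, 0.096], 0.0)
scene 165 tall ([0.5021, -0.312], [0.069, 0.094], -25.5) top ([0.5914, -0.0724], [0.062, 0.095], 0.0)
scene 180 tall ([0.5022, -0.312], [0.067, 0.093], -25.7) top ([0.5914, -0.0722], [0.061, 0.094], 0.0)
scene 190 tall ([0.4801, -0.2986], [0.04, 0.061], 64.4) top ([0.6278, -0.0714], [0.02, 0.056], -90.0)
scene 200 tall ([0.4825, -0.2808], [0.019, 0.023], 0.0) top None
top 150 tall ([0.5049, -0.3101], [0.069, 0.097], -25.6) top ([0.5922, -0.0748], [0.062, 0.097], 0.0)
top 165 tall ([0.5032, -0.3137], [0.06, 0.096], -25.7) top ([0.5925, -0.0751], [0.06, 0.096], 0.0)
top 180 tall ([0.5029, -0.3137], [0.058, 0.094], -25.7) top ([0.5922, -0.0751], [0.059, 0.094], 0.0)
top 190 tall ([0.503, -0.3138], [0.057, 0.093], -25.9) top ([0.5922, -0.0751], [0.058, 0.093], 0.0)
top 200 tall ([0.4809, -0.2855], [0.019, 0.022], 0.0) top ([0.5922, -0.0748], [0.056, 0.092], 0.0)
```

View pics/pl.png

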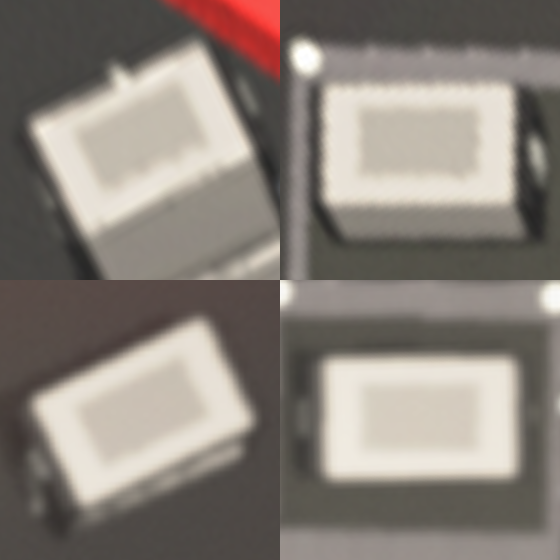

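The top case lies squarely on the pad, with its face at (420,145) and (420,415) in the right half. The tall case is at (.503,-.3125) with a yaw of -25.7°. Tall case next.

```bash
python3 - <<'E'
from h import *
o=Q(-25.7); x,y=.503,-.3125
bot.move_pose([x,y,.13],o); bot.move_linear([x,y,.038],.08)
bot.set_gripper(.35,50); print(bot.read_gripper_width(),bot.read_finger_force())
bot.move_linear([x,y,.048],.03); bot.move_linear([x,y,.15],.15)
print(bot.read_gripper_width(),bot.read_ft_force())
x,y=.5925,.086
bot.move_pose([x,y,.12],Q(0)); bot.move_linear([x,y,.030],.12)
bot.wait(.2); print(bot.move_linear([x,y,.014],.015,until_force=4),bot.read_position(),bot.read_ft_force())
bot.set_gripper(1.0); bot.move_linear([x,y,.12],.15)
bot.move_pose([.40,.2,.25],Q(0))
a=snap("scene","s3"); b=snap("top","t3"); print(bot.read_clock())
for c,im in(("scene",a),("top",b)):
    for t in (140,150,165,180,190): print(c,t,"bot",meas(c,im,.030,np.array([.502,-.31]),t),"tall",meas(c,im,.056,np.array([x,y]),t))
cv2.imwrite("pics/pl2.png",np.vstack([np.hstack([rect(c,im,.030,.502,-.31,.07,2000),rect(c,im,.018,x,y,.1,1400)]) for c,im in(("scene",a),("top",b))]))
E
```

```text
0.6969064593153004 55.6085067987442
0.6981926039671367 [-0.54162334 -0.43958436 -4.63398789]
True [0.59236416 0.08598596 0.01863987] [-0.27643796 -0.23297948  5.72672013]
31.2083
scene 140 bot ([0.5092, -0.3075], [0.074, 0.104], -18.9) tall ([0.6045, 0.098], [0.154, 0.157], -89.1)
scene 150 bot ([0.5087, -0.3087], [0.067, 0.101], -23.3) tall ([0.5896, 0.0855], [0.067, 0.124], 0.0)
scene 165 bot ([0.506, -0.308], [0.065, 0.095], -23.5) tall ([0.5838, 0.0857], [0.065, 0.111], 0.0)
scene 180 bot ([0.5059, -0.3082], [0.063, 0.094], -23.4) tall ([0.5836, 0.0855], [0.063, 0.109], 0.0)
scene 190 bot ([0.4873, -0.2816], [0.022, 0.035], 0.0) tall ([0.6288, 0.0873], [0.019, 0.056], -90.0)
top 140 bot ([0.506, -0.3121], [0.062, 0.098], -23.4) tall ([0.5843, 0.0643], [0.157, 0.159], -89.2)
top 150 bot ([0.5059, -0.3122], [0.061, 0.097], -23.5) tall ([0.5841, 0.0799], [0.126, 0.156], 0.6)
top 165 bot ([0.5059, -0.3122], [0.06, 0.096], -23.5) tall ([0.6024, 0.0981], [0.088, 0.118], 0.9)
top 180 bot ([0.5059, -0.3122], [0.058, 0.094], -23.5) tall ([0.603, 0.0976], [0.085, 0.116], 0.0)
top 190 bot ([0.5059, -0.3122], [0.057, 0.093], -23.4) tall ([0.603, 0.0847], [0.058, 0.115], 0.0)
```

View pics/pl2.png

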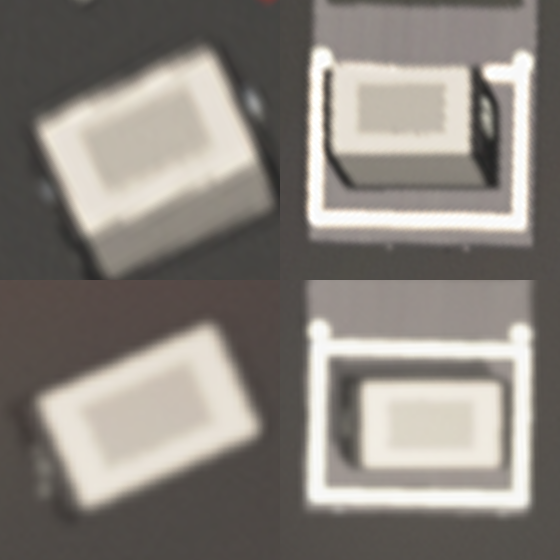

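The tall case is flat inside the lip at (430,425), and the bottom case is clear at (150,415) with a yaw of -23.5°. Now I'll return the thin case.

```bash
python3 - <<'E'
from h import *
x,y=.5925,-.074
bot.move_pose([x,y,.10],Q(0)); bot.move_linear([x,y,.0105],.08)
bot.set_gripper(.35,40); print(bot.read_gripper_width(),bot.read_finger_force())
bot.move_linear([x,y,.02],.03); bot.move_linear([x,y,.12],.15)
x,y=.5063,-.3106
bot.move_pose([x,y,.12],Q(-23.5)); bot.move_linear([x,y,.038],.12)
bot.wait(.3); print(bot.read_position(),bot.move_linear([x,y,.025],.015,until_force=3),bot.read_position(),bot.read_ft_force())
bot.set_gripper(1.0); bot.move_linear([x,y,.12],.15)
bot.move_pose([.40,.2,.25],Q(0))
a=snap("scene","s4"); b=snap("top","t4"); print(bot.read_clock())
for c,im in(("scene",a),("top",b)):
    for t in (165,180,190): print(c,t,meas(c,im,.060,np.array([.506,-.31]),t))
cv2.imwrite("pics/pl3.png",np.vstack([np.hstack([cv2.resize(im,(400,300)),rect(c,im,.060,.506,-.31,.075,2000)]) for c,im in(("scene",a),("top",b))]))
E
```

```text
0.6926349086937297 44.93081331253052
[ 0.50665286 -0.31094688  0.03866212] True [ 0.50622644 -0.31053172  0.02919469] [-0.7619632   0.52147159  5.33089231]
47.5083
scene 165 ([0.5059, -0.3073], [0.065, 0.095], -23.6)
scene 180 ([0.5057, -0.3077], [0.062, 0.093], -23.7)
scene 190 ([0.4873, -0.2805], [0.022, 0.033], 0.0)
top 165 ([0.5056, -0.3115], [0.06, 0.096], -23.6)
top 180 ([0.5055, -0.3115], [0.059, 0.095], -23.5)
top 190 ([0.5054, -0.3114], [0.057, 0.094], -23.6)
```

View pics/pl3.png

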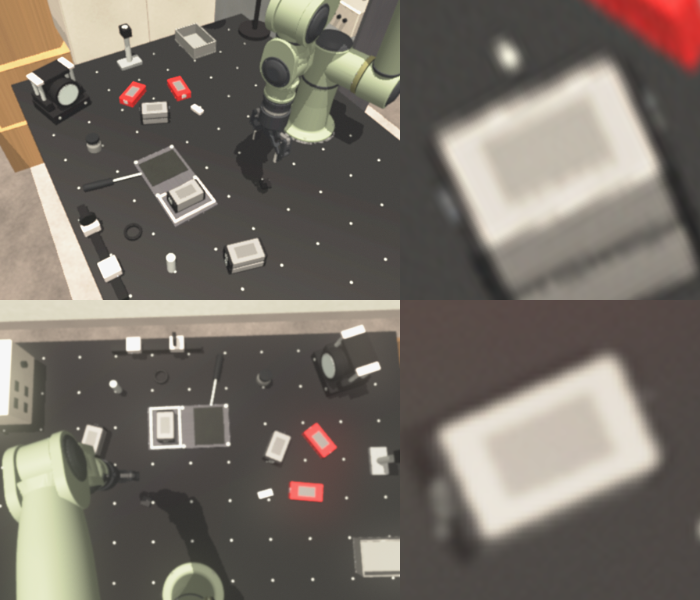

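The thin case sits squarely on the bottom case at (555,150) and (550,445), within about 1 mm and 0.2° of it. The tall case is in the bay at (165,427), the pad is clear and the red cases are unmoved.

```bash
python3 -c "
from cell import bot
print(bot.close_job())"
```

```text
the job is handed in; nothing more can be done
None
```

The job is handed in at about 47.5 s of the 72 s allowed: the tall case lies flat in the lipped bay and the thin case is back on the bottom case, measured within about 1 mm and 0.2° of square; the judge returned no verdict.

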